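# Sort battery cells by length into the sprung test rows

### The arm

A 6-joint arm with a two-finger parallel gripper is mounted at the origin on the work surface. World frame = base frame: x ahead of the robot, y to its left, z up, the work surface at z = 0. Lengths are in m, angles in degrees, forces in N, time in s.
With the tool pointing down it reaches from about 0.4 to 0.825 m from the base axis. Payload 7 kg.
Tool frame: the origin (TCP) lies at the very end of the fingers, on their centre line; the grasp point (between the pads) lies 19 mm behind it (ctrl.grip_point_offset is the distance from the TCP to the grasp point, in m); x points along the fingers, z is the direction in which the jaws open and shut, and the axes are right-handed (so a half turn about x gives the same grasp; the last joint's range is limited). The gripper opens to 88 mm and grips with 3 to 60 N. Pads are 19 mm wide; open, the fingers measure 130 mm over their backs; the gripper's body (78 mm by 193 mm) begins 47 mm behind the grasp point.
Start: joints at [85.033, 20.546, 0.682, 0, -70.136, -16.507], TCP at [0.247, 0.628, 0.227] pointing down, gripper open.
Joint ranges: [-176.03, 176.03], [-82.01, 121.73], [-58.28, 71.71], [-173.87, 95.51], [-174.79, -0.11], [-173.66, 173.66]. Speed limits (degrees/s): [136.94, 136.94, 172.46, 180, 180, 180].

### API

Orientations are given as [roll, pitch, yaw] about the fixed x, y, z axes, in that order (R = Rz(yaw) Ry(pitch) Rx(roll)).
In Python, from plant import get_obs, snapshot, calibration, close_job, ctrl gives the robot as it stands.
- The arm moves only by the tool move_arm, never from a script. Its argument "commands" is a list that holds one entry, the list of rows, each a list of 4 numbers: the shift along the tool's x, y, z in cm, then the turn about the tool's x in rad. In form: [[[dx, dy, dz, spin], ...]]. A call has 1 to 8 rows; each row shifts and turns the commanded pose from where the row before left it, along the tool's axes as they then stand; what a row does not reach is not made up. A row lasts 1/10 s, in which the tool goes at most 50 mm and 8.59 degrees, less where a joint would pass 70% of its speed; a pose out of reach is approached as far as the arm can. A call with a gripper value outside its range is refused whole. "jaw" is the finger opening in cm, from 0 to 8.76, set as the call begins (left out, the last holds). The fingers move at their own pace and stop on an object; the grip force is fixed at half the most. Time passes only in rows, so rows that do not move let the fingers close. It gives the time, the measured TCP pose, the force and the opening at its end, in the units of the state.
- get_obs(): the state, without advancing time (a new reading comes with each control period).
- snapshot(name): name is "scene" or "top" or "wrist"; returns (picture, depth): 400x640x3 uint8, red, green, blue; 400x640 float32, m along the optical axis (not along the pixel's ray), 0 where there is no reading.
- calibration(name): a dict with "mtx" (3x3 intrinsics, pixels), "T" (4x4, takes a point from camera to world coordinates); the wrist camera has in their place "tool_from_camera" (4x4, takes a point from camera to tool coordinates, whose origin is the TCP and whose axes are the tool frame's). Camera axes: x right, y up, looking along -z (the intrinsics and any distortion apply to the point x, -y, -z); pixel columns grow to the right and rows downward; lengths in m; the calibration is good to about 2 mm. A picture is of the moment at which its call begins: read the wrist's pose just before it. calibration takes no time and is no camera call.
- close_job(): hands the job in, once; it reports no verdict.
The state is a dict: "clock": time; "joint_pos": joint angles; "qvel": joint speeds; "tau": joint torques, N m; "tool_pos": TCP position; "orientation": TCP orientation; "force": force on the tool from outside, world axes, zero at the start; "moment": the same for the moment, N m; "opening": finger opening in m.
Only numpy, scipy, OpenCV 4.12 (cv2) and the standard library are available. Lean on these libraries where they do the work, as an engineer would, in place of code of your own. Each camera call takes 0.05 s, during which the arm holds its last target. There are 200 camera calls.

### The job

Sort the three blue battery cells leaning in the inclined rack by length: put the two long cells in the two nests of the long test row, and the short cell in either nest of the short row. Each cell must lie level and fully home on its rods, held by the spring plunger against the fixed block at the other end. Do not drop a cell on the table, and leave the spray can, the roll and the wrench where they are.

Things in the scene. Friction and masses are not known exactly. Their poses are not given: they have to be found in the camera images.
- long_a: A blue-wrapped cylindrical battery cell with steel end faces, 32 mm in diameter and 120 mm long (long kind), about 0.2 kg; both ends alike. Origin at the centre of the end face that is lower at the start; its own x runs along the cell's axis to the other end. At the start it leans in a lane of the rack, 30 degrees from level, lower end towards the robot.
- long_a_mid (a point): The middle of that cell, on its axis, 60 mm from either end.
- long_b: A blue-wrapped cylindrical battery cell with steel end faces, 32 mm in diameter and 120 mm long (long kind), about 0.2 kg; both ends alike. Origin at the centre of the end face that is lower at the start; its own x runs along the cell's axis to the other end. At the start it leans in a lane of the rack, 30 degrees from level, lower end towards the robot.
- long_b_mid (a point): The middle of that cell, on its axis, 60 mm from either end.
- short_c: A blue-wrapped cylindrical battery cell with steel end faces, 32 mm in diameter and 95 mm long (short kind), about 0.2 kg; both ends alike. Origin at the centre of the end face that is lower at the start; its own x runs along the cell's axis to the other end. At the start it leans in a lane of the rack, 30 degrees from level, lower end towards the robot.
- short_c_mid (a point): The middle of that cell, on its axis, 47.5 mm from either end.
- rack: White rack, three lanes at y = -75, 0, +75 mm, rising 30 degrees towards its +x. Origin on the table under its centre. A cell lies on two guide rods (28 mm wide overall, narrower than the cell), lower end against a stop at x = -55 mm, that end's centre 65 mm above the table. The board is 32 mm below the cell axes: fingertips can pass beside a cell. Any cell may be in any lane.
- long_row: Fixed aluminium fixture 210 x 136 mm: a row of two parallel nests at y = +38 and -38 mm for long (120 mm) cells, axis along its x, 55 mm above the table. Origin on the table below the middle. Two rods (28 mm wide overall) carry the cell, 45 mm of room below its axis. Fixed black block at the +x end: inner face x = +60, top 59 mm above the table. The rows may stand in either order.
- long_row_nest0 (a point): Where the middle of a loaded cell belongs, nest y = +38 mm of long_row; axes as long_row.
- long_row_spring0 (a point): Same nest, -x end (robot side): centre of the face of the free brass spring plunger, a 16 mm disc before a black block 66 mm high. The free gap is 5 mm shorter than the cell; it yields 14 mm towards -x (2 to 6 N). A level cell cannot go straight down: press its low end on the plunger while tilted, then let the far end down inside the fixed block. The point stays put.
- long_row_nest1 (a point): Where the middle of a loaded cell belongs, nest y = -38 mm of long_row; axes as long_row.
- long_row_spring1 (a point): Same nest, -x end (robot side): centre of the face of the free brass spring plunger, a 16 mm disc before a black block 66 mm high. The free gap is 5 mm shorter than the cell; it yields 14 mm towards -x (2 to 6 N). A level cell cannot go straight down: press its low end on the plunger while tilted, then let the far end down inside the fixed block. The point stays put.
- short_row: Fixed aluminium fixture 185 x 136 mm: a row of two parallel nests at y = +38 and -38 mm for short (95 mm) cells, axis along its x, 55 mm above the table. Origin on the table below the middle. Two rods (28 mm wide overall) carry the cell, 45 mm of room below its axis. Fixed black block at the +x end: inner face x = +47.5, top 59 mm above the table. The rows may stand in either order.
- short_row_nest0 (a point): Where the middle of a loaded cell belongs, nest y = +38 mm of short_row; axes as short_row.
- short_row_spring0 (a point): Same nest, -x end (robot side): centre of the face of the free brass spring plunger, a 16 mm disc before a black block 66 mm high. The free gap is 5 mm shorter than the cell; it yields 14 mm towards -x (2 to 6 N). A level cell cannot go straight down: press its low end on the plunger while tilted, then let the far end down inside the fixed block. The point stays put.
- short_row_nest1 (a point): Where the middle of a loaded cell belongs, nest y = -38 mm of short_row; axes as short_row.
- short_row_spring1 (a point): Same nest, -x end (robot side): centre of the face of the free brass spring plunger, a 16 mm disc before a black block 66 mm high. The free gap is 5 mm shorter than the cell; it yields 14 mm towards -x (2 to 6 N). A level cell cannot go straight down: press its low end on the plunger while tilted, then let the far end down inside the fixed block. The point stays put.
- spray_can: Bystander: standing spray can, 54 mm in diameter, 160 mm high; origin under its centre.
- tape_roll: Bystander: flat yellow roll core, 90 mm across, 22 mm high; origin under its centre.
- wrench: Bystander: steel wrench lying on the table beyond the fixtures; origin on its underside, along its x.
Mind the look-alikes: they are no part of the job. Leave any black look-alike of the long_a alone.

How it is judged:
By the outcome, as a careful person would: the job done as asked, in the order asked, and still so for the second after the job is handed in, with the robot touching nothing.
It also fails if it takes over 72 s, if anything falls off the work surface, if the arm or the gripper's body presses on something with over 40 N, if the wrist force passes 120 N, or if a joint passes its speed limit or range.

## Working session

There is one attempt and no reset: what is moved stays moved. The work goes in short steps, Python scripts to look and compute and a tool call to move; the robot and the scene stay as the last step left them, time stands still between calls to the robot, and variables do not carry over. Pictures are saved under pics/ and viewed, about 8 in all and at most 12, crops included, and the job is handed in when it is done.

Besides the shell and the picture viewer there is one more tool, called after ">>>" in YAML: its name, and indented under it one key for each argument. move_arm: Moves the arm, as the interface text tells. Its arguments: {"type":"object","properties":{"commands":{"type":"array"},"jaw":{"type":"number"}},"required":["commands"]}

```bash
ls; mkdir -p pics
python3 - <<'E'
from plant import *
import cv2,numpy as np
np.set_printoptions(precision=4,suppress=True)
print(get_obs())
for n in("scene","top","wrist"):
    print(n,calibration(n))
    if n!="wrist":
        p,d=snapshot(n); cv2.imwrite(f"pics/{n}0.png",p[:,:,::-1]); np.save(f"{n}0.npy",d)
E
```

```text
pics
{'clock': 0.0, 'joint_pos': array([ 85.0327,  20.5924,   0.6342,  -0.0204, -70.1359, -16.5073]), 'qvel': array([-0.1379,  0.0007,  0.0054,  0.0418, -0.0667,  0.0186]), 'tau': array([ -0.0022, -58.2714,  29.3045,   6.9971,   0.0067,  -0.0002]), 'tool_pos': array([0.247 , 0.6277, 0.2256]), 'orientation': array([   5.0071,   89.904 , -106.4744]), 'force': array([-0.1763, -0.1121,  0.6786]), 'moment': array([ 0.0366, -0.0073, -0.0321]), 'opening': 0.08740032936253511}
scene {'mtx': array([[403.5328,   0.    , 323.7056],
       [  0.    , 403.5328, 200.288 ],
       [  0.    ,   0.    ,   1.    ]]), 'T': array([[-0.5908, -0.4761,  0.6514,  1.2838],
       [ 0.8068, -0.3474,  0.4778,  0.5109],
       [-0.0012,  0.8079,  0.5893,  0.7651],
       [ 0.    ,  0.    ,  0.    ,  1.    ]])}
top {'mtx': array([[473.1954,   0.    , 314.9169],
       [  0.    , 473.1954, 207.4861],
       [  0.    ,   0.    ,   1.    ]]), 'T': array([[ 0.0261,  0.995 , -0.0962,  0.4163],
       [-0.9996,  0.0252, -0.0113, -0.0661],
       [-0.0089,  0.0965,  0.9953,  1.5909],
       [ 0.    ,  0.    ,  0.    ,  1.    ]])}
wrist {'mtx': array([[275.488 ,   0.    , 321.9238],
       [  0.    , 275.488 , 202.4182],
       [  0.    ,   0.    ,   1.    ]]), 'tool_from_camera': array([[-0.0009,  0.2651, -0.9642, -0.1579],
       [ 0.    ,  0.9642,  0.2651,  0.0721],
       [ 1.    ,  0.0002, -0.0009, -0.0014],
       [ 0.    ,  0.    ,  0.    ,  1.    ]])}
```

View pics/top0.png

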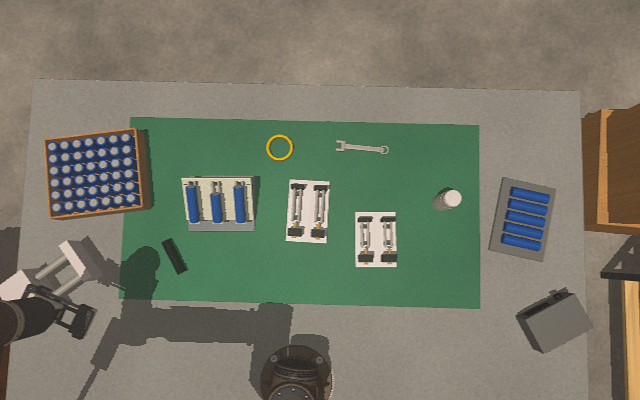

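View pics/scene0.png

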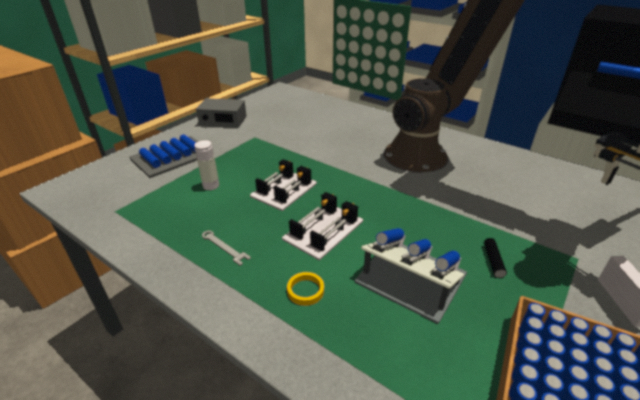

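The top view shows the rack at about (218,204) with blue cells at (193,203), (216,207) and (240,203). Rows stand at (308,211) and (376,239). The look-alikes are the black cell at (174,256), the box of cells at (95,172) and the blue tray at (525,218); only the three in the white rack fit the task. The roll is at (280,147), the wrench at (362,148) and the can at (450,199). I'll measure these now.

```bash
cat > h.py <<'E'
import numpy as np,cv2
from plant import *
np.set_printoptions(precision=4,suppress=True)
from scipy.spatial.transform import Rotation as R
def Tool(o):
    T=np.eye(4);T[:3,:3]=R.from_euler('xyz',o['orientation'],degrees=True).as_matrix();T[:3,3]=o['tool_pos'];return T
def look(n):
    o=get_obs();p,d=snapshot(n);c=calibration(n)
    T=c['T'] if 'T' in c else Tool(o)@c['tool_from_camera']
    return p,d,c['mtx'],T
def cloud(d,K,T):
    v,u=np.mgrid[:d.shape[0],:d.shape[1]]
    P=np.stack([(u-K[0,2])/K[0,0]*d,-(v-K[1,2])/K[1,1]*d,-d],-1)
    return P@T[:3,:3].T+T[:3,3]
def pix(P,K,T):
    q=(np.asarray(P)-T[:3,3])@T[:3,:3]
    return np.stack([K[0,0]*q[...,0]/-q[...,2]+K[0,2],K[1,1]*q[...,1]/q[...,2]+K[1,2]],-1)
def onplane(uv,z,K,T):
    uv=np.atleast_2d(uv).astype(float)
    r=np.stack([(uv[:,0]-K[0,2])/K[0,0],-(uv[:,1]-K[1,2])/K[1,1],-np.ones(len(uv))],-1)@T[:3,:3].T
    return T[:3,3]+r*((z-T[2,3])/r[:,2])[:,None]
E
python3 - <<'E'
from h import *
p=cv2.imread('pics/top0.png')[:,:,::-1];d=np.load('top0.npy');c=calibration('top');K,T=c['mtx'],c['T']
W=cloud(d,K,T);hsv=cv2.cvtColor(np.ascontiguousarray(p),cv2.COLOR_RGB2HSV)
green=cv2.inRange(hsv,(60,60,30),(90,255,255))
print('table z',np.median(W[...,2][green>0]))
white=cv2.inRange(hsv,(0,0,170),(179,60,255)); roi=np.zeros_like(white);roi[165:280,170:410]=255
ng=cv2.bitwise_and(cv2.bitwise_not(green),roi)
for nm,m in(('white',white&roi),):
  n,l,s,cc=cv2.connectedComponentsWithStats(m)
  for i in range(1,n):
    if s[i,4]>150:
      z=np.median(W[...,2][l==i]);print(nm,s[i],'z',z)
for nm,x0,x1,y0,y1 in(('L',280,335,172,250),('S',348,405,205,275)):
  m=np.zeros_like(ng);m[y0:y1,x0:x1]=white[y0:y1,x0:x1]
  m=cv2.morphologyEx(m,cv2.MORPH_CLOSE,np.ones((9,9)))
  ct=max(cv2.findContours(m,0,1)[0],key=cv2.contourArea)
  for z in(0.008,):
    q=onplane(ct[:,0],z,K,T);r=cv2.minAreaRect((q[:,:2]*1000).astype(np.float32));print(nm,r, 'zmed',np.median(W[...,2][(m>0)&(white>0)]))
blue=cv2.inRange(hsv,(105,120,40),(130,255,255));blue[:,:180]=0;blue[:,260:]=0;blue[:165]=0
n,l,s,cc=cv2.connectedComponentsWithStats(blue)
for i in range(1,n):
  if s[i,4]>100:
    q=W[l==i];y=q-q.mean(0);u,S,v=np.linalg.svd(y,full_matrices=0);a=v[0]*np.sign(v[0][0]);t=y@a
    print('cell',s[i],'mean',q.mean(0),'axis',a,'ext',np.ptp(t), 'ztop range',q[:,2].min(),q[:,2].max())
crop=cv2.resize(p[165:275,170:410,::-1],None,fx=3.3,fy=3.3,interpolation=cv2.INTER_CUBIC);cv2.imwrite('pics/crop1.png',crop)
E
```

```text
table z 0.0011868953580471686
white [ 181  178   70   42 1114] z 0.08186672670301032
white [ 285  179   45   64 1504] z 0.01094559669544648
white [ 355  212   42   55 1400] z 0.01079462700398115
L ((558.0992431640625, -22.96971893310547), (137.17616271972656, 208.66197204589844), 88.09123992919922) zmed 0.01104482494050818
S ((469.2528991699219, -252.27346801757812), (179.87779235839844, 136.72840881347656), 1.4540326595306396) zmed 0.010837385935477672
cell [186 188  13  35 304] mean [0.5577 0.3359 0.117 ] axis [ 0.0653  0.2578 -0.964 ] ext 1.5750231601429867 ztop range 0.06942239697994568 1.5908993685822788
cell [234 188  11  35 294] mean [0.5616 0.1902 0.1075] axis [0.8642 0.021  0.5028] ext 0.12059052047255672 ztop range 0.06764278633580734 0.1408683171307883
cell [211 195  11  28 235] mean [0.5487 0.264  0.1008] axis [0.8566 0.0223 0.5155] ext 0.09810789028774591 ztop range 0.06555480439928574 0.12819314421293226
```

View pics/crop1.png

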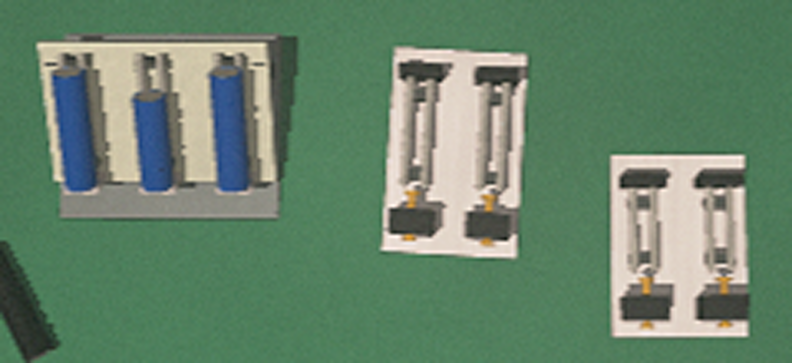

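The left and right rack cells are long (about 120 mm) and the middle one is short (98 mm). The left fixture (209 mm) is the long row and the right one the short row. The tool stays vertical, so each cell has to be gripped at its 30° tilt and pivoted in the nest. I'll work out the move to a close look over the rack.

```bash
cat >> h.py <<'E'
def go(target,yaw):
    """tool-frame shift (cm) and spin (rad) to TCP target with cell-axis yaw (deg): tool z along +-axis normal"""
    o=get_obs();T=Tool(o);M=T[:3,:3]
    d=M.T@(np.asarray(target)-T[:3,3])*100
    n=np.array([-np.sin(np.radians(yaw)),np.cos(np.radians(yaw)),0]);
    s=np.arctan2(-(n@M[:,1]),n@M[:,2])
    print('tcp',o['tool_pos'],'x',M[:,0],'y',M[:,1],'z',M[:,2],'j6',o['joint_pos'][5],'t',o['clock']);print('shift cm',d,'spin',s,'or',s-np.pi*np.sign(s))
E
python3 -c "
from h import *
go([.50,.262,.30],1.4)"
```

```text
tcp [0.247  0.6277 0.2257] x [-0.0004 -0.0015 -1.    ] y [ 0.9305 -0.3662  0.0002] z [-0.3662 -0.9305  0.0015] j6 -16.506868157538545 t 0.1
shift cm [-7.3855 36.936  24.7779] spin 2.742239631763813 or -0.3993530218259802
```

>>> move_arm:
  commands:
    - [[-0.9, 4.0, 2.7, 0], [-0.9, 4.0, 2.7, 0], [-0.9, 4.0, 2.7, 0], [-0.9, 4.0, 2.7, 0], [-0.9, 4.0, 2.7, 0], [-0.9, 4.0, 2.7, 0], [-0.9, 4.0, 2.7, 0], [-0.9, 4.0, 2.7, 0]]
  jaw: 5.6

```text
clock: 0.9
tool_pos: [0.4664, 0.3081, 0.2989]
orientation: [-61.7, 90.0, -173.2]
force: [1.1, 1.3, 0.5]
opening: 0.0561
```

>>> move_arm:
  commands:
    - [[-0.1, 2.5, 1.6, 0], [-0.1, 2.4, 1.6, 0], [0, 0, 0, -0.13], [0, 0, 0, -0.13], [0, 0, 0, -0.14], [0, 0, 0, 0], [0, 0, 0, 0]]

```text
clock: 1.6
tool_pos: [0.4996, 0.2622, 0.3003]
orientation: [-50.5, 90.0, -139.3]
force: [-0.2, 0.0, 0.8]
opening: 0.0559
```

```bash
python3 -c "
from h import *
go([.50,.262,.30],1.4)
p,d,K,T=look('wrist');cv2.imwrite('pics/w1.png',p[:,:,::-1]);np.savez('w1',p=p,d=d,K=K,T=T)
print(T)"
```

```text
tcp [0.4996 0.2622 0.3003] x [-0.0004 -0.0003 -1.    ] y [ 0.9998  0.0211 -0.0004] z [ 0.0211 -0.9998  0.0003] j6 43.649647659752524 t 1.6
shift cm [0.0316 0.0416 0.0175] spin 3.138268756652244 or -0.0033238969375490868
[[ 0.0211  0.9638  0.2657  0.5721]
 [-0.9998  0.0202  0.0064  0.2646]
 [ 0.0008 -0.2658  0.964   0.4581]
 [ 0.      0.      0.      1.    ]]
```

View pics/w1.png

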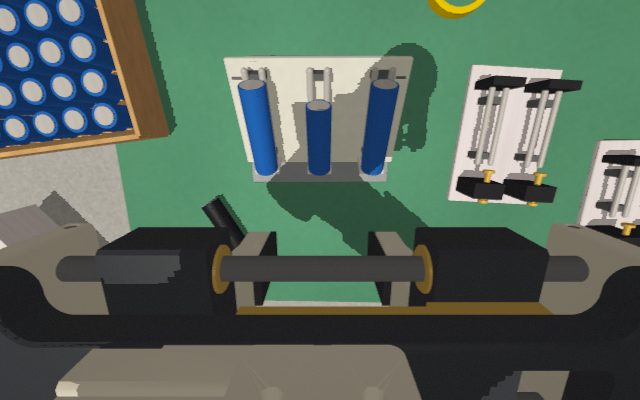

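The wrist view shows the three rack cells at (258,128), (318,138) and (379,128), with the short one in the middle lane. Next I fit cylinders to the depth points.

Run:
```python
from h import *
from scipy.optimize import least_squares
for src in('w1','top'):
  if src=='w1':
    f=np.load('w1.npz');p,d,K,T=f['p'],f['d'],f['K'],f['T'];box=(235,75,405,180)
  else:
    p=cv2.imread('pics/top0.png')[:,:,::-1];d=np.load('top0.npy');c=calibration('top');K,T=c['mtx'],c['T'];box=(180,165,260,235)
  W=cloud(d,K,T);hsv=cv2.cvtColor(np.ascontiguousarray(p),cv2.COLOR_RGB2HSV)
  b=cv2.inRange(hsv,(105,120,40),(130,255,255));m=np.zeros_like(b);x0,y0,x1,y1=box;m[y0:y1,x0:x1]=b[y0:y1,x0:x1]
  n,l,s,cc=cv2.connectedComponentsWithStats(m)
  for i in range(1,n):
    if s[i,4]<100: continue
    q=W[(l==i)&(d>0)];q=q[np.abs(q[:,2]-.1)<.06]
    def ax(v): 
        y,t=v[2],v[3];return np.array([np.cos(t)*np.cos(y),np.cos(t)*np.sin(y),np.sin(t)]),np.array([q[:,0].mean(),v[0],v[1]])
    def res(v):
        a,c=ax(v);w=q-c;return np.linalg.norm(w-np.outer(w@a,a),axis=1)-.016
    r=least_squares(res,[q[:,1].mean(),q[:,2].mean()-.015,.024,.52],loss='soft_l1',f_scale=.001)
    a,c=ax(r.x);t=(q-c)@a;lo,hi=np.percentile(t,[.5,99.5])
    print(src,'n',len(q),'yaw,tilt',np.degrees(r.x[2:]),'rms',np.sqrt(np.mean(r.fun**2)),'len',hi-lo,'low end',c+a*lo,'high',c+a*hi)
# plates in w1
f=np.load('w1.npz');p,d,K,T=f['p'],f['d'],f['K'],f['T']
```

```text
w1 n 2115 yaw,tilt [ 1.22   29.9412] rms 0.0006392883673836523 len 0.11802066970604164 low end [0.5142 0.3431 0.0655] high [0.6164 0.3453 0.1244]
w1 n 2116 yaw,tilt [ 1.3024 29.8732] rms 0.0005889416262056819 len 0.1179912174240407 low end [0.5179 0.193  0.0657] high [0.6201 0.1953 0.1244]
w1 n 1460 yaw,tilt [ 1.2677 29.865 ] rms 0.0005741136119615593 len 0.09337705637157095 low end [0.5159 0.268  0.0656] high [0.5968 0.2698 0.1121]
top n 302 yaw,tilt [ 0.7387 29.1757] rms 0.0026828458418669127 len 0.11708562248475513 low end [0.5126 0.3428 0.067 ] high [0.6148 0.3441 0.1241]
top n 294 yaw,tilt [ 1.0713 30.3063] rms 0.0024673182211399553 len 0.11656901129332436 low end [0.5171 0.1931 0.0663] high [0.6177 0.1949 0.1251]
top n 235 yaw,tilt [-0.0251 31.1067] rms 0.0028043706720892628 len 0.0945856467310782 low end [0.5138 0.2689 0.0652] high [0.5948 0.2689 0.1141]
```

>>> move_arm:
  commands:
    - [[0, 4.0, 3.0, 0], [0, 4.1, 3.0, 0], [4.0, 0, 0.95, 0], [5.0, 0, 0, 0], [5.0, 0, 0, 0], [3.7, 0, 0, 0], [2.0, 0, 0, 0], [2.0, 0, 0, 0]]

```text
clock: 2.45
tool_pos: [0.5813, 0.195, 0.0818]
orientation: [-52.8, 89.9, -141.5]
force: [0.7, 0.2, 0.9]
opening: 0.0558
```

```bash
python3 -c "
from h import *
go([.5819,.1944,.0835],1.27);print(get_obs()['force'],get_obs()['joint_pos'])
p,d,K,T=look('wrist');cv2.imwrite('pics/w2.png',p[:,:,::-1])"
```

```text
tcp [0.5813 0.195  0.0818] x [-0.0013 -0.0011 -1.    ] y [ 0.9998  0.0223 -0.0014] z [ 0.0223 -0.9998  0.001 ] j6 54.49792066824285 t 2.45
shift cm [-0.1667  0.0581  0.061 ] spin -3.141503169964907 or 8.94836248859221e-05
[0.6619 0.1751 0.9183] [ 36.7748  22.1106 -17.6153   0.0039 -50.3724  54.4979]
```

View pics/w2.png

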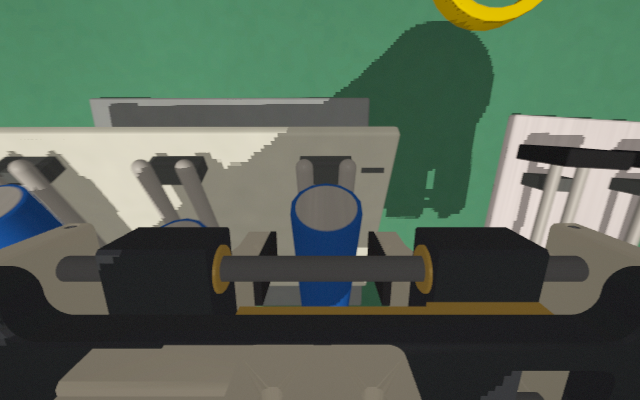

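The cell at (327,240) sits centred between the fingers. I'll close and lift.

>>> move_arm:
  commands:
    - [[-0.1, 0, 0.05, 0], [0, 0, 0, 0], [0, 0, 0, 0], [0, 0, 0, 0], [0, 0, 0, 0]]
  jaw: 2.6

```text
clock: 3.0
tool_pos: [0.5825, 0.1939, 0.0864]
orientation: [66.4, 89.9, -22.2]
force: [0.5, -4.9, 4.8]
opening: 0.0314
```

>>> move_arm:
  commands:
    - [[-1.0, 0, 0, 0], [-2.0, 0, 0, 0], [-3.0, 0, 0, 0], [-4.0, 0, 0, 0], [-4.0, 0, 0, 0], [-4.0, -1.5, 0, 0], [0, 0, 0, 0]]

```text
clock: 3.7
tool_pos: [0.5683, 0.1955, 0.2726]
orientation: [118.9, 89.3, 30.4]
force: [-0.6, 1.5, -0.9]
opening: 0.0312
```

>>> move_arm:
  commands:
    - [[-0.5, -1.0, 3.7, 0], [-0.5, -1.0, 3.7, 0], [-0.5, -1.0, 3.7, 0], [-0.5, -1.0, 3.7, 0], [-0.5, -1.0, 3.7, 0], [-0.3, -0.5, 3.7, 0], [0, 0, 3.7, 0], [0, 0, 3.0, 0]]

```text
clock: 4.5
tool_pos: [0.5185, -0.0974, 0.2935]
orientation: [112.4, 89.9, 23.9]
force: [0.5, 0.5, -1.5]
opening: 0.0315
```

>>> move_arm:
  commands:
    - [[0, 0, 0, 0], [0, 0, 0, 0]]

```text
clock: 4.7
tool_pos: [0.5188, -0.0963, 0.2928]
orientation: [141.8, 90.0, 53.2]
force: [-0.3, -0.0, -0.8]
opening: 0.0315
```

```bash
python3 -c "
from h import *
go([.5,-.1,.3],0);print(get_obs()['force'],get_obs()['opening'])
p,d,K,T=look('wrist');cv2.imwrite('pics/w3.png',p[:,:,::-1]);np.savez('w3',p=p,d=d,K=K,T=T)"
```

```text
tcp [ 0.5188 -0.0963  0.2928] x [ 0.0005  0.0006 -1.    ] y [0.9997 0.0232 0.0005] z [ 0.0232 -0.9997 -0.0006] j6 80.56561621788995 t 4.7
shift cm [-0.7176 -1.886   0.3241] spin -3.118359516258578 or 0.023233137331215126
[-0.2626 -0.0465 -0.8027] 0.03151353553627909
```

View pics/w3.png

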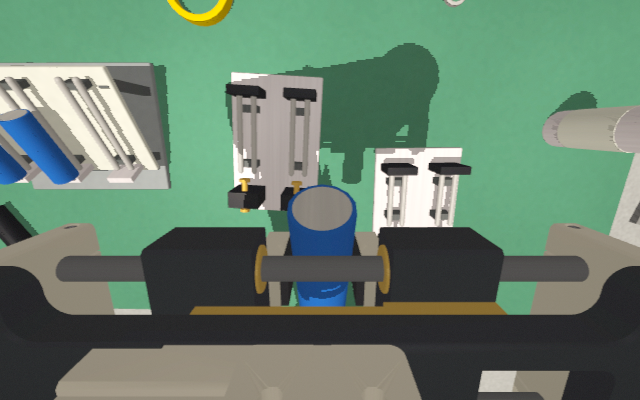

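The long row's fixed blocks show at (245,90) and (300,93), and the short row's at (399,169) and (449,169). The cell is still held tilted at (322,245). I'll measure the rows and the held cell.

```bash
cat >> h.py <<'E'
from scipy.optimize import least_squares
def cyl(q,yaw0,tilt0):
    def ax(v):
        y,t=v[2],v[3];return np.array([np.cos(t)*np.cos(y),np.cos(t)*np.sin(y),np.sin(t)]),np.array([q[:,0].mean(),v[0],v[1]])
    def res(v):
        a,c=ax(v);w=q-c;return np.linalg.norm(w-np.outer(w@a,a),axis=1)-.016
    r=least_squares(res,[q[:,1].mean(),q[:,2].mean()-.015,yaw0,tilt0],loss='soft_l1',f_scale=.001)
    a,c=ax(r.x);t=(q-c)@a;lo,hi=np.percentile(t,[.5,99.5])
    print('cell n',len(q),'yaw,tilt',np.degrees(r.x[2:]),'rms',np.sqrt(np.mean(r.fun**2)),'low',c+a*lo,'high',c+a*hi)
    return a,c,c+a*hi
def bluepts(p,d,W,box):
    hsv=cv2.cvtColor(np.ascontiguousarray(p),cv2.COLOR_RGB2HSV);b=cv2.inRange(hsv,(105,120,30),(130,255,255))
    m=np.zeros_like(b);x0,y0,x1,y1=box;m[y0:y1,x0:x1]=b[y0:y1,x0:x1];m=cv2.erode(m,np.ones((3,3)));return W[(m>0)&(d>0)]
E
python3 - <<'E'
from h import *
f=np.load('w3.npz');p,d,K,T=f['p'],f['d'],f['K'],f['T'];W=cloud(d,K,T)
hsv=cv2.cvtColor(np.ascontiguousarray(p),cv2.COLOR_RGB2HSV)
for nm,(x0,y0,x1,y1) in dict(L=(222,65,330,215),S=(366,140,470,232)).items():
  w=W[y0:y1,x0:x1].reshape(-1,3);h=hsv[y0:y1,x0:x1].reshape(-1,3)
  k=(w[:,2]>.005)&(w[:,2]<.016)&(h[:,1]<70);P=w[k];print(nm,'plate z',np.median(P[:,2]),len(P))
  xs=np.arange(P[:,0].min()+.01,P[:,0].max()-.005,.004);L=[];Rr=[]
  for x in xs:
    s=P[np.abs(P[:,0]-x)<.003]
    if len(s)>8: L.append((x,np.percentile(s[:,1],99.5)));Rr.append((x,np.percentile(s[:,1],.5)))
  L=np.array(L);Rr=np.array(Rr)
  for e in(L,Rr):
    e2=e
    for _ in range(3):
      c=np.polyfit(e2[:,0],e2[:,1],1);r=np.abs(np.polyval(c,e2[:,0])-e2[:,1]);e2=e2[r<=np.percentile(r,80)]
    print(' edge yaw',np.degrees(np.arctan(c[0])),'y at x=.5,.6',np.polyval(c,[.5,.6]))
  ys=np.linspace(P[:,1].min()+.008,P[:,1].max()-.008,24)
  far=np.array([(y,np.percentile(P[np.abs(P[:,1]-y)<.003][:,0],99)) for y in ys]);c=np.polyfit(far[:,0],far[:,1],1);print(' far edge yaw',-np.degrees(np.arctan(c[0])),far[::6])
  # fixed block tops
  k=(w[:,2]>.054)&(w[:,2]<.063)&(h[:,2]<75)
  B=w[k];lab=B[:,1]>np.median(B[:,1])
  for s in(B[lab],B[~lab]):
    s=s[s[:,0]>np.median(s[:,0])-.02]
    print(' block n',len(s),'x',np.percentile(s[:,0],[1,5,50,99]),'y',np.percentile(s[:,1],[1,50,99]),'z',np.median(s[:,2]))
print();cyl(bluepts(p,d,W,(283,180,362,250)),0.02,.52)
E
```

```text
L plate z 0.009695078727744944 7275
 edge yaw -1.785586334846952 y at x=.5,.6 [0.0472 0.044 ]
 edge yaw -2.0161356582576593 y at x=.5,.6 [-0.0863 -0.0898]
 far edge yaw -1.9085718247929628 [[-0.0844  0.6604]
 [-0.052   0.6623]
 [-0.0195  0.6618]
 [ 0.0129  0.665 ]]
 block n 290 x [0.6302 0.6309 0.6366 0.6427] y [-0.0048  0.0148  0.0342] z 0.0584423177619999
 block n 330 x [0.6279 0.6286 0.6339 0.6401] y [-0.0836 -0.061  -0.0054] z 0.05846327694855388
S plate z 0.009912049780639809 4373
 edge yaw 1.8429226560631347 y at x=.5,.6 [-0.181  -0.1778]
 edge yaw 3.0045768560655115 y at x=.5,.6 [-0.3135 -0.3082]
 far edge yaw 1.3750596996012363 [[-0.3107  0.5639]
 [-0.2784  0.5631]
 [-0.2461  0.5615]
 [-0.2138  0.5616]]
 block n 236 x [0.528  0.5286 0.534  0.5389] y [-0.2641 -0.2087 -0.1878] z 0.058706503530112475
 block n 236 x [0.5301 0.5314 0.5363 0.5417] y [-0.3058 -0.285  -0.2645] z 0.058669932566660116

cell n 1399 yaw,tilt [ 0.4825 28.4871] rms 0.0005227811354478314 low [ 0.5374 -0.0947  0.3206] high [ 0.5571 -0.0945  0.3313]
```

Run:
```python
from h import *
f=np.load('w3.npz');p,d,K,T=f['p'],f['d'],f['K'],f['T'];W=cloud(d,K,T)
hsv=cv2.cvtColor(np.ascontiguousarray(p),cv2.COLOR_RGB2HSV)
m=cv2.inRange(hsv,(10,120,80),(30,255,255));m[:,:225]=0;m[:,312:]=0;m[:150]=0;m[200:]=0
q=W[m>0];print('brass',len(q),q[q[:,2]>.04][:, :].min(0),q.max(0))
N=np.array([.5673,-.0607]);u=np.array([.99945,-.03316])
P=N+u*.0167;go([*P,.150],-1.9)
```

```text
brass 179 [ 0.4962 -0.0939  0.0446] [0.5912 0.0316 0.4507]
tcp [ 0.5189 -0.0957  0.2928] x [ 0.0005  0.0006 -1.    ] y [0.9997 0.0243 0.0005] z [ 0.0243 -0.9997 -0.0006] j6 80.56281314148616 t 4.75
shift cm [14.2865  6.5833 -3.28  ] spin -3.0840845284875744 or 0.0575081251022187
```

>>> move_arm:
  commands:
    - [[0, 3.3, -1.6, 0], [1.0, 3.3, -1.7, 0], [3.0, 0, 0, 0.0575], [4.0, 0, 0, 0], [4.0, 0, 0, 0], [2.0, 0, 0, 0], [0, 0, 0, 0], [0, 0, 0, 0]]

```text
clock: 5.55
tool_pos: [0.5848, -0.0604, 0.1533]
orientation: [53.8, 90.0, -38.0]
force: [1.0, -0.1, -0.7]
opening: 0.031
```

Run:
```python
from h import *
N=np.array([.5673,-.0607]);u=np.array([.99945,-.03316])
P=N+u*.0167;go([*P,.0711],-1.9)
p,d,K,T=look('wrist');cv2.imwrite('pics/w4.png',p[:,:,::-1]);np.savez('w4',p=p,d=d,K=K,T=T);W=cloud(d,K,T)
cyl(bluepts(p,d,W,(283,180,362,250)),-0.02,.5)
h=cv2.cvtColor(np.ascontiguousarray(p),cv2.COLOR_RGB2HSV)
m=(W[...,2]>.055)&(W[...,2]<.0625)&(h[...,2]<80)&(W[...,0]>.6)&(W[...,0]<.66);m[230:]=0
for lo,hi in((-.1,-.035),(-.03,.05)):
  s=W[m&(W[...,1]>lo)&(W[...,1]<hi)];print(len(s),np.percentile(s[:,0],[1,5,50,99]),np.percentile(s[:,1],[1,50,99]),np.median(s[:,2]))
```

```text
tcp [ 0.5848 -0.0604  0.1533] x [ 0.0004 -0.0003 -1.    ] y [ 0.9995 -0.0308  0.0005] z [-0.0308 -0.9995  0.0003] j6 75.06127972105328 t 5.55
shift cm [ 8.2225 -0.0856  0.0854] spin -3.139197635715321 or 0.0023950178744720496
cell n 1370 yaw,tilt [-2.1187 28.1843] rms 0.0005083897861167599 low [ 0.6038 -0.0598  0.1813] high [ 0.6232 -0.0605  0.1917]
609 [0.6292 0.6299 0.6351 0.6409] [-0.083  -0.0622 -0.0414] 0.05864567447397473
620 [0.6316 0.6323 0.6375 0.6433] [-0.0077  0.0134  0.0345] 0.05866206214965383
```

View pics/w4.png

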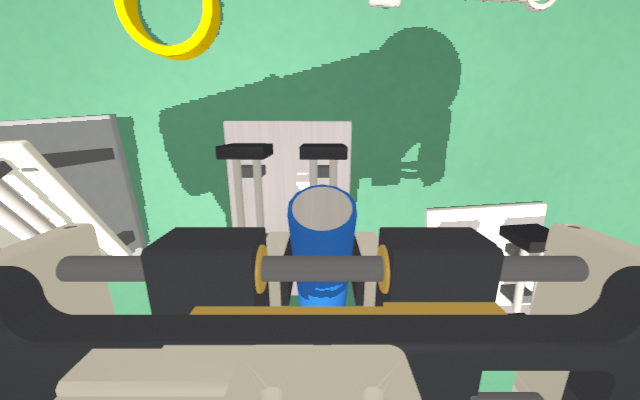

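Seen from close, the nest 1 block face is at x≈0.629 and its centre at y≈-0.062. The cell needs 1.3 mm more in -y. I'll descend to first contact.

>>> move_arm:
  commands:
    - [[3.5, 0.03, 0.13, 0], [2.5, 0, 0, 0], [1.5, 0, 0, 0], [0.7, 0, 0, 0], [0, 0, 0, 0]]

```text
clock: 6.1
tool_pos: [0.586, -0.0622, 0.0719]
orientation: [94.1, 89.9, 2.3]
force: [1.0, -0.2, 0.7]
opening: 0.0309
```

>>> move_arm:
  commands:
    - [[0.3, -0.07, 0, 0], [0.3, -0.07, 0, 0], [0.3, -0.08, 0, 0], [0, 0, 0, 0]]

```text
clock: 6.5
tool_pos: [0.5837, -0.0621, 0.063]
orientation: [102.6, 89.8, 10.7]
force: [3.0, 0.8, 2.7]
opening: 0.031
```

Run:
```python
from h import *
N=np.array([.5684,-.0612]);u=np.array([.99945,-.03316])
P=N+u*.0145;go([*P,.0609],-1.9);print(get_obs()['force'],get_obs()['moment'])
p,d,K,T=look('wrist');cv2.imwrite('pics/w5.png',p[:,:,::-1]);W=cloud(d,K,T)
cyl(bluepts(p,d,W,(283,180,362,250)),-0.02,.4)
```

```text
tcp [ 0.5837 -0.0621  0.063 ] x [ 0.0033  0.0006 -1.    ] y [ 0.9995 -0.0321  0.0033] z [-0.0321 -0.9995 -0.0007] j6 75.14938637743319 t 6.5
shift cm [ 0.2113 -0.0815 -0.0397] spin -3.1405376293271696 or 0.001055024262623494
[3.014  0.7655 2.6957] [ 0.4207 -0.7536 -0.1208]
cell n 2172 yaw,tilt [-2.2614 20.8254] rms 0.0004692953427798289 low [ 0.6002 -0.0616  0.0867] high [ 0.6247 -0.0625  0.096 ]
```

Pivoting works at low force: the tilt is now 20.8°. I'll continue down.

>>> move_arm:
  commands:
    - [[0.35, -0.14, -0.03, 0], [0.35, -0.14, 0, 0], [0.35, -0.14, 0, 0], [0.2, 0, 0, 0], [0.2, 0.01, 0, 0], [0, 0, 0, 0], [0, 0, 0, 0]]

```text
clock: 7.25
tool_pos: [0.5787, -0.062, 0.0469]
orientation: [95.9, 90.0, 4.1]
force: [5.7, -0.2, 2.5]
opening: 0.0313
```

Run:
```python
from h import *
N=np.array([.5684,-.0612]);u=np.array([.99945,-.03316])
P=N+u*.0106;go([*P,.0476],-1.9);print(get_obs()['force'],get_obs()['moment'])
p,d,K,T=look('wrist');cv2.imwrite('pics/w6.png',p[:,:,::-1]);W=cloud(d,K,T)
cyl(bluepts(p,d,W,(283,180,362,250)),-0.02,.2)
h=cv2.cvtColor(np.ascontiguousarray(p),cv2.COLOR_RGB2HSV)
m=(W[...,2]>.055)&(W[...,2]<.0625)&(h[...,2]<80)&(W[...,0]>.6)&(W[...,0]<.66);m[230:]=0
s=W[m&(W[...,1]<-.035)&(W[...,1]>-.1)]
print(len(s),np.percentile(s[:,0],[1,5,50,99]),np.percentile(s[:,1],[1,50,99]))
```

```text
tcp [ 0.5787 -0.062   0.0469] x [ 0.0008  0.0001 -1.    ] y [ 0.9995 -0.0321  0.0008] z [-0.0321 -0.9995 -0.0001] j6 75.0167799314637 t 7.25
shift cm [-0.0707  0.0238 -0.041 ] spin -3.1405549728366187 or 0.0010376807531744525
[ 5.6612 -0.2233  2.5109] [ 0.2406 -1.7435 -0.0384]
cell n 2992 yaw,tilt [-2.2351  9.4994] rms 0.0004773067555580207 low [ 0.5932 -0.0613  0.0667] high [ 0.6223 -0.0624  0.0716]
1776 [0.6291 0.6298 0.6351 0.6408] [-0.0831 -0.0623 -0.0413]
```

View pics/w6.png

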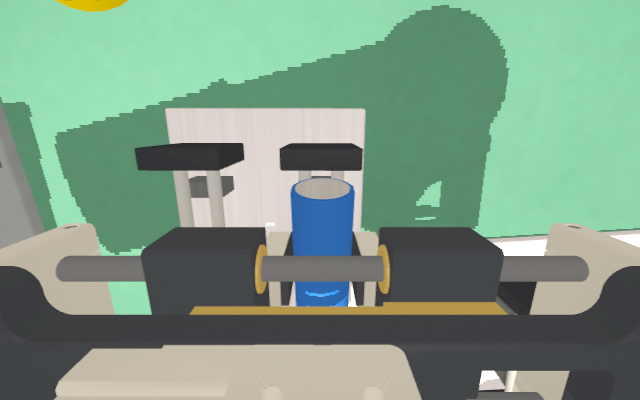

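The far end (323,190) is clear of the fixed block (321,156) by about 3.5 mm. I'll level it.

>>> move_arm:
  commands:
    - [[0.25, 0.08, 0, 0], [0.25, 0.08, 0, 0], [0.25, 0.07, 0, 0], [0.25, 0.06, 0, 0], [0.15, 0.04, 0, 0], [0, 0, 0, 0], [0, 0, 0, 0]]

```text
clock: 8.0
tool_pos: [0.5816, -0.0618, 0.0367]
orientation: [98.1, 90.0, 6.3]
force: [-0.3, 4.1, 16.2]
opening: 0.0315
```

Run:
```python
from h import *
N=np.array([.5684,-.0612]);u=np.array([.99945,-.03316])
P=N+u*.014;go([*P,.036],-1.9);print(get_obs()['force'],get_obs()['moment'])
p,d,K,T=look('wrist');cv2.imwrite('pics/w7.png',p[:,:,::-1]);W=cloud(d,K,T)
cyl(bluepts(p,d,W,(283,180,362,250)),-0.02,.05)
```

```text
tcp [ 0.5816 -0.0618  0.0367] x [ 0.0006  0.0001 -1.    ] y [ 0.9995 -0.0317  0.0006] z [-0.0317 -0.9995 -0.0001] j6 75.10399957643918 t 8.0
shift cm [ 0.073   0.0775 -0.021 ] spin -3.1401326372754506 or 0.0014600163143425604
[-0.3096  4.0573 16.1977] [1.4205 0.5875 0.0054]
cell n 3399 yaw,tilt [-2.5623  0.1371] rms 0.0005057094025292161 low [ 0.594  -0.0612  0.0547] high [ 0.6258 -0.0626  0.0548]
```

>>> move_arm:
  commands:
    - [[0, 0, 0, 0], [0, 0, 0, 0], [-1.0, 0, 0, 0], [-4.0, 0, 0, 0], [-5.0, 0, 0, 0], [-5.0, 0, 0, 0], [-5.0, 0, 0, 0], [-3.0, 0, -3, 0]]
  jaw: 5.4

```text
clock: 8.85
tool_pos: [0.5826, -0.0342, 0.2702]
orientation: [87.5, 89.8, -4.5]
force: [1.7, 0.1, 0.3]
opening: 0.0538
```

Run:
```python
from h import *
go([.5782,.3437,.17],1.27)
p,d,K,T=look('wrist');cv2.imwrite('pics/w8.png',p[:,:,::-1]);W=cloud(d,K,T)
q=bluepts(p,d,W,(200,20,420,240));q=q[(q[:,2]<.1)&(q[:,1]>-.1)&(q[:,1]<-.02)];a,c,h=cyl(q,-0.02,.05)
```

```text
tcp [ 0.5826 -0.0342  0.2702] x [ 0.0033 -0.0003 -1.    ] y [ 0.9994 -0.035   0.0033] z [-0.035  -0.9994  0.0001] j6 72.0973116810709 t 8.85
shift cm [ 10.0063  -1.7902 -37.7507] spin 3.084443663995021 or -0.057148989594772104
cell n 1548 yaw,tilt [-2.032  -0.0683] rms 0.0006725633448380537 low [ 0.5102 -0.0574  0.0546] high [ 0.6258 -0.0615  0.0544]
```

View pics/w8.png

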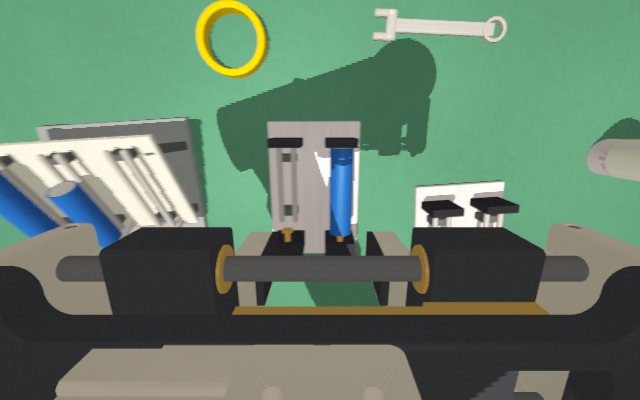

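The first cell lies level in nest 1 at (342,195). Next is the left long cell.

>>> move_arm:
  commands:
    - [[0, -0.3, -4.7, 0], [0, -0.3, -4.7, 0], [0, -0.3, -4.7, 0], [0, -0.3, -4.7, 0], [0, -0.3, -4.7, 0], [0, -0.3, -4.7, 0], [0, 0, -4.7, 0], [0, 0, -4.7, 0]]

```text
clock: 9.7
tool_pos: [0.5757, 0.3456, 0.2655]
orientation: [-46.9, 89.9, -138.8]
force: [0.2, -0.7, 0.4]
opening: 0.0538
```

>>> move_arm:
  commands:
    - [[0, 0, 0, -0.057], [4, 0, 0, 0], [4, 0, 0, 0], [1.5, 0, 0, 0], [0, 0, 0, 0], [0, 0, 0, 0]]

```text
clock: 10.3
tool_pos: [0.5768, 0.344, 0.171]
orientation: [-12.2, 90.0, -100.8]
force: [-0.4, -0.1, 0.4]
opening: 0.054
```

Run:
```python
from h import *
go([.5782,.3437,.0835],1.27)
```

```text
tcp [0.5768 0.344  0.171 ] x [-0.0001 -0.0008 -1.    ] y [ 0.9997  0.0248 -0.0002] z [ 0.0248 -0.9997  0.0008] j6 43.98657320307117 t 10.3
shift cm [8.755  0.1432 0.0269] spin -3.138969798140528 or 0.0026228554492653267
```

>>> move_arm:
  commands:
    - [[3.0, 0.14, 0.03, 0], [3.0, 0, 0, 0], [1.8, 0, 0, 0], [0.95, 0, 0, 0], [0, 0, 0, 0], [0, 0, 0, 0]]

```text
clock: 10.9
tool_pos: [0.5789, 0.3446, 0.0848]
orientation: [123.5, 89.9, 35.0]
force: [-0.5, 0.1, 0.5]
opening: 0.0538
```

>>> move_arm:
  commands:
    - [[0, 0, 0, 0], [0, 0, 0, 0], [0, 0, 0, 0], [0, 0, 0, 0]]
  jaw: 2.6

```text
clock: 11.3
tool_pos: [0.5782, 0.3434, 0.0838]
orientation: [19.8, 90.0, -68.8]
force: [-0.1, -2.4, 3.1]
opening: 0.0313
```

>>> move_arm:
  commands:
    - [[-1.0, 0, 0, 0], [-2.0, 0, 0, 0], [-3.0, 0, 0, 0], [-4.0, 0, 0, 0], [-4.0, 0, 0, 0], [-4.0, 0, 3.0, 0], [0, 0, 4.5, 0], [0, 0, 4.7, 0]]

```text
clock: 12.1
tool_pos: [0.581, 0.2219, 0.2648]
orientation: [137.9, 89.8, 49.4]
force: [0.9, -0.6, -3.3]
opening: 0.0311
```

Run:
```python
from h import *
N=np.array([.5709,.0149]);u=np.array([.99945,-.03316])
P=N+u*.0167;go([*P,.15],-1.9);print(get_obs()['force'],get_obs()['opening'])
```

```text
tcp [0.581  0.2219 0.2648] x [ 0.0019  0.0023 -1.    ] y [0.9997 0.0263 0.002 ] z [ 0.0263 -0.9997 -0.0022] j6 52.671880345708054 t 12.1
shift cm [11.4382  0.0944 20.7865] spin -3.0821379673226246 or 0.059454686267168544
[ 0.9347 -0.5912 -3.2927] 0.031131715321019663
```

>>> move_arm:
  commands:
    - [[0, 0, 4.6, 0], [0, 0, 4.6, 0], [0, 0, 4.6, 0], [0, 0, 4.6, 0], [1.0, 0, 2.4, 0], [3.0, 0, 0, 0.06], [4.0, 0, 0, 0], [3.4, 0, 0, 0]]

```text
clock: 12.9
tool_pos: [0.5856, 0.0137, 0.148]
orientation: [-179.6, 90.0, 88.3]
force: [-0.4, 0.4, -3.4]
opening: 0.0315
```

>>> move_arm:
  commands:
    - [[0, 0, 0, 0], [0, 0, 0, 0]]

```text
clock: 13.1
tool_pos: [0.5865, 0.014, 0.1498]
orientation: [-28.1, 90.0, -120.1]
force: [0.8, -0.5, -1.7]
opening: 0.0314
```

```bash
cat > chk.py <<'E'
from h import *
import sys
def chk(N,yaw,Px,z,tilt,name=None):
    u=np.array([np.cos(np.radians(yaw)),np.sin(np.radians(yaw))]);P=np.array(N)+u*Px/1000
    go([*P,z],yaw);o=get_obs();print('F',o['force'],'op',o['opening'])
    p,d,K,T=look('wrist');W=cloud(d,K,T)
    if name: cv2.imwrite(name,p[:,:,::-1])
    cyl(bluepts(p,d,W,(283,170,362,250)),np.radians(yaw),np.radians(tilt))
    h=cv2.cvtColor(np.ascontiguousarray(p),cv2.COLOR_RGB2HSV)
    m=(W[...,2]>.055)&(W[...,2]<.0625)&(h[...,2]<80)&(np.abs(W[...,0]-N[0]-.06)<.03)&(np.abs(W[...,1]-N[1])<.03);m[230:]=0
    s=W[m]
    if len(s)>50: print('block',len(s),np.percentile(s[:,0],[1,50,99]),np.percentile(s[:,1],[1,50,99]),np.median(s[:,2]))
chk(eval(sys.argv[1]),*map(float,sys.argv[2:6]),*sys.argv[6:])
E
python3 chk.py "(.5709,.0149)" -1.9 16.7 .0711 28 pics/w9.png
```

```text
tcp [0.5865 0.014  0.1498] x [-0.0004 -0.0006 -1.    ] y [ 0.9994 -0.0349 -0.0004] z [-0.0349 -0.9994  0.0007] j6 67.51195448302695 t 13.1
shift cm [ 7.8737  0.1125 -0.0394] spin 3.1398922069060697 or -0.0017004466837233778
F [ 0.8324 -0.5397 -1.6851] op 0.03136044353714494
cell n 1397 yaw,tilt [-2.6937 28.1422] rms 0.0005169737164377657 low [0.6062 0.0145 0.1802] high [0.6256 0.0136 0.1906]
block 650 [0.6313 0.6374 0.6431] [-0.0076  0.0131  0.0343] 0.058737468354588346
```

Well aligned laterally (cell y 0.0132, block 0.0131). I'll repeat the same insertion.

>>> move_arm:
  commands:
    - [[3.3, 0.06, 0, 0], [2.3, 0, 0, 0], [1.4, 0, 0, 0], [0.9, 0, 0, 0], [0.3, -0.07, 0, 0], [0.3, -0.07, 0, 0], [0.3, -0.08, 0, 0], [0, 0, 0, 0]]

```text
clock: 13.95
tool_pos: [0.5884, 0.0149, 0.0642]
orientation: [101.7, 89.5, 9.7]
force: [4.6, -0.8, 3.9]
opening: 0.0315
```

>>> move_arm:
  commands:
    - [[0.35, -0.14, 0, 0], [0.35, -0.14, 0, 0], [0.35, -0.14, 0, 0], [0.2, 0, 0, 0], [0.2, 0.01, 0, 0], [0, 0, 0, 0], [0, 0, 0, 0]]

```text
clock: 14.65
tool_pos: [0.581, 0.0145, 0.0465]
orientation: [106.9, 90.0, 14.9]
force: [5.5, 1.5, 0.6]
opening: 0.0312
```

```bash
python3 chk.py "(.5709,.0149)" -1.9 10.6 .0476 10 pics/w10.png
```

```text
tcp [0.581  0.0145 0.0465] x [ 0.0006  0.0002 -1.    ] y [ 0.9994 -0.0351  0.0006] z [-0.0351 -0.9994 -0.0002] j6 67.28041403718515 t 14.65
shift cm [-0.1135  0.0531 -0.0088] spin 3.1396032562623097 or -0.0019893973274833776
F [5.5233 1.4956 0.5841] op 0.031228452028509546
cell n 2988 yaw,tilt [-2.3745 10.8259] rms 0.0004685327227425771 low [0.5961 0.015  0.0686] high [0.6252 0.0138 0.0741]
block 1821 [0.6316 0.6377 0.6435] [-0.0072  0.0139  0.0346] 0.0586908360260269
```

>>> move_arm:
  commands:
    - [[0.25, 0, 0, 0], [0.25, 0.06, 0, 0], [0.25, 0.06, 0, 0], [0.2, 0.06, 0, 0], [0.15, 0.04, 0, 0], [0, 0, 0, 0], [0, 0, 0, 0]]

```text
clock: 15.4
tool_pos: [0.5837, 0.0144, 0.0358]
orientation: [99.4, 89.9, 7.4]
force: [5.9, -0.3, 1.6]
opening: 0.031
```

```bash
python3 chk.py "(.5709,.0149)" -1.9 14 .036 0 pics/w11.png
```

```text
tcp [0.5837 0.0144 0.0358] x [ 0.0016  0.0002 -1.    ] y [ 0.9994 -0.0348  0.0016] z [-0.0348 -0.9994 -0.0003] j6 67.3735338402851 t 15.4
shift cm [-0.0229  0.1181 -0.0043] spin 3.1399346641118124 or -0.0016579894779806814
F [ 5.8805 -0.2743  1.5515] op 0.030964666375048657
cell n 3495 yaw,tilt [-2.2607  0.9097] rms 0.0005107011915054765 low [0.5971 0.0151 0.0555] high [0.6288 0.0138 0.056 ]
block 2143 [0.6314 0.6377 0.6435] [-0.0072  0.0138  0.0348] 0.05868684386935455
```

>>> move_arm:
  commands:
    - [[0.15, 0, 0, 0], [0, 0, 0, 0]]

```text
clock: 15.65
tool_pos: [0.5839, 0.0145, 0.035]
orientation: [97.5, 89.9, 5.5]
force: [4.2, -0.1, 7.3]
opening: 0.0312
```

>>> move_arm:
  commands:
    - [[0, 0, 0, 0], [0, 0, 0, 0], [-1.0, 0, 0, 0], [-4.0, 0, 0, 0], [-5.0, 0, 0, 0], [-5.0, 0, 0, 0], [-5.0, 0, 0, 0], [-2.0, 0, -3, 0]]
  jaw: 5.4

```text
clock: 16.45
tool_pos: [0.5847, 0.0424, 0.2603]
orientation: [101.1, 89.6, 8.9]
force: [0.9, 0.3, -0.3]
opening: 0.0539
```

Run:
```python
from h import *
go([.567,.2684,.17],1.27)
p,d,K,T=look('wrist');cv2.imwrite('pics/w12.png',p[:,:,::-1]);W=cloud(d,K,T)
Q=bluepts(p,d,W,(150,20,480,240))
for lo,hi in((-.1,-.03),(-.02,.05)):
  q=Q[(Q[:,2]<.1)&(Q[:,1]>lo)&(Q[:,1]<hi)];cyl(q,-0.03,.0)
```

```text
tcp [0.5847 0.0424 0.2603] x [ 0.0063  0.001  -1.    ] y [ 0.9993 -0.0375  0.0063] z [-0.0375 -0.9993 -0.0012] j6 64.50574043141789 t 16.45
shift cm [  9.0447  -2.6727 -22.5019] spin 3.081888604391292 or -0.05970404919850125
cell n 1701 yaw,tilt [-2.0008  0.0098] rms 0.0006875293250948902 low [ 0.5126 -0.0577  0.0546] high [ 0.6264 -0.0616  0.0547]
cell n 1671 yaw,tilt [-2.0875 -0.0248] rms 0.0008570957043869707 low [0.5129 0.0186 0.0546] high [0.6292 0.0143 0.0545]
```

View pics/w12.png

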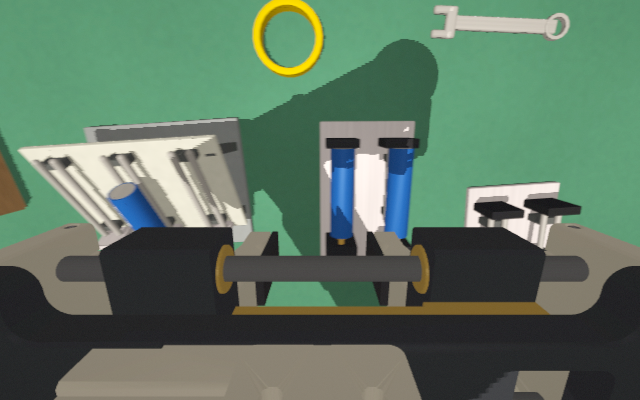

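Both long cells lie level in the long row at (343,190) and (398,190). Next is the short cell, at (138,207).

>>> move_arm:
  commands:
    - [[0, -0.6, -4.5, 0], [0, -0.6, -4.5, 0], [0, -0.6, -4.5, 0], [0, -0.6, -4.5, 0], [0, -0.2, -4.5, 0], [3, 0, 0, -0.06], [4, 0, 0, 0], [2.0, 0, 0, 0]]

```text
clock: 17.3
tool_pos: [0.5632, 0.2691, 0.1603]
orientation: [-61.4, 89.7, -149.9]
force: [-0.2, -0.2, 0.2]
opening: 0.0539
```

>>> move_arm:
  commands:
    - [[0, 0, 0, 0], [0, 0, 0, 0]]

```text
clock: 17.5
tool_pos: [0.5657, 0.2697, 0.1645]
orientation: [-24.9, 89.9, -113.4]
force: [0.0, 0.0, 0.2]
opening: 0.0541
```

Run:
```python
from h import *
go([.567,.2684,.0765],1.27)
```

```text
tcp [0.5657 0.2697 0.1645] x [-0.0004 -0.001  -1.    ] y [ 0.9997  0.025  -0.0005] z [ 0.025  -0.9997  0.001 ] j6 48.09360077620391 t 17.5
shift cm [8.7999 0.1303 0.1247] spin -3.1387473037860496 or 0.002845349803743513
```

>>> move_arm:
  commands:
    - [[3.0, 0.13, 0.12, 0], [3.0, 0, 0, 0], [1.8, 0, 0, 0], [1.0, 0, 0, 0], [0, 0, 0, 0], [0, 0, 0, 0]]

```text
clock: 18.1
tool_pos: [0.568, 0.2693, 0.0777]
orientation: [119.9, 89.9, 31.4]
force: [0.1, 0.3, 1.0]
opening: 0.0541
```

>>> move_arm:
  commands:
    - [[0, 0, 0, 0], [0, 0, 0, 0], [0, 0, 0, 0], [0, 0, 0, 0]]
  jaw: 2.6

```text
clock: 18.5
tool_pos: [0.5673, 0.2682, 0.0768]
orientation: [27.0, 89.9, -61.5]
force: [-0.0, -3.5, 4.7]
opening: 0.0316
```

>>> move_arm:
  commands:
    - [[-1.0, 0, 0, 0], [-2.0, 0, 0, 0], [-3.0, 0, 0, 0], [-4.0, 0, 0, 0], [-4.0, 0, 0, 0], [-4.0, -1.0, 3.0, 0], [0, -1.0, 4.5, 0], [0, -1.0, 4.5, 0]]

```text
clock: 19.3
tool_pos: [0.5399, 0.1483, 0.2571]
orientation: [131.5, 89.8, 43.0]
force: [0.3, -1.0, -2.3]
opening: 0.0315
```

Run:
```python
from h import *
go([.50,-.2120,.26],1.5);print(get_obs()['force'],get_obs()['opening'])
```

```text
tcp [0.5399 0.1483 0.2571] x [ 0.0023  0.0022 -1.    ] y [0.9997 0.0261 0.0024] z [ 0.0262 -0.9997 -0.0021] j6 56.13192928528038 t 19.3
shift cm [-0.3741 -4.9341 35.9159] spin 3.1415624738773302 or -3.0179712462885533e-05
[ 0.2968 -1.0479 -2.3083] 0.0314957457697771
```

>>> move_arm:
  commands:
    - [[0, -0.6, 4.5, 0], [0, -0.6, 4.5, 0], [0, -0.6, 4.5, 0], [0, -0.6, 4.5, 0], [0, -0.6, 4.5, 0], [0, -0.6, 4.5, 0], [0, -0.6, 4.5, 0], [0, -0.6, 4.3, 0]]

```text
clock: 20.1
tool_pos: [0.5004, -0.212, 0.256]
orientation: [113.8, 89.9, 25.2]
force: [1.6, 0.8, -1.0]
opening: 0.0312
```

>>> move_arm:
  commands:
    - [[3.0, -0.2, 0, 0], [4.0, -0.2, 0, 0], [3.4, 0, 0, 0], [0, 0, 0, 0], [0, 0, 0, 0]]

```text
clock: 20.6
tool_pos: [0.4974, -0.2106, 0.1522]
orientation: [-46.8, 90.0, -135.3]
force: [-0.0, -0.3, -0.6]
opening: 0.0315
```

```bash
sed -i 's/N\[0\]-.06)/N[0]-.053)/' chk.py; python3 chk.py "(.4801,-.2113)" 1.5 15.5 .064 28 pics/w13.png
```

```text
tcp [ 0.4974 -0.2106  0.1522] x [-0.0005 -0.0005 -1.    ] y [ 0.9997  0.0252 -0.0005] z [ 0.0252 -0.9997  0.0004] j6 93.55868951287275 t 20.6
shift cm [ 8.8213 -0.1737  0.0167] spin 3.1406035696907204 or -0.0009890838990727069
F [-0.0247 -0.3008 -0.5646] op 0.03148382316374061
cell n 460 yaw,tilt [-0.9649 22.3013] rms 0.0005697794699369196 low [ 0.5153 -0.2088  0.1817] high [ 0.5278 -0.209   0.1868]
block 553 [0.5282 0.5338 0.5392] [-0.231  -0.2101 -0.19  ] 0.058747229066277495
```

>>> move_arm:
  commands:
    - [[3.5, -0.16, 0.14, 0], [2.8, 0, 0, 0], [1.7, 0, 0, 0], [1.0, 0, 0, 0], [0.3, -0.14, 0, 0], [0.35, -0.15, 0, 0], [0, 0, 0, 0]]

```text
clock: 21.35
tool_pos: [0.4964, -0.2125, 0.0579]
orientation: [76.1, 89.6, -12.4]
force: [2.8, -1.0, 5.1]
opening: 0.0312
```

```bash
python3 chk.py "(.4800,-.2124)" 1.5 12.9 .0555 20
```

```text
tcp [ 0.4964 -0.2125  0.0579] x [ 0.007  -0.0015 -1.    ] y [0.9996 0.0265 0.007 ] z [ 0.0264 -0.9996  0.0017] j6 93.75387939286728 t 21.35
shift cm [ 0.2346 -0.3481 -0.0536] spin -3.141312964921576 or 0.0002796886682170374
F [ 2.8009 -0.9991  5.0923] op 0.031219805795505762
cell n 986 yaw,tilt [ 1.0349 20.711 ] rms 0.000517478938561294 low [ 0.5136 -0.2109  0.0844] high [ 0.5281 -0.2106  0.0899]
block 1394 [0.528  0.5342 0.5396] [-0.2312 -0.2103 -0.1896] 0.05873177616833351
```

>>> move_arm:
  commands:
    - [[0.22, -0.2, 0, 0], [0.22, -0.2, 0, 0], [0.2, -0.2, 0, 0], [0.1, 0, 0, 0], [0.1, 0.04, 0, 0], [0, 0, 0, 0], [0, 0, 0, 0]]

```text
clock: 22.1
tool_pos: [0.4878, -0.2123, 0.0466]
orientation: [75.9, 89.9, -12.7]
force: [5.5, -1.0, 2.4]
opening: 0.0313
```

```bash
python3 chk.py "(.4800,-.2124)" 1.5 7.35 .0471 11
```

```text
tcp [ 0.4878 -0.2123  0.0466] x [ 0.0012 -0.0003 -1.    ] y [0.9997 0.0249 0.0012] z [ 0.0249 -0.9997  0.0003] j6 93.79076538694314 t 22.1
shift cm [-0.0481 -0.0442 -0.0088] spin 3.1403616720796412 or -0.001230981510151885
F [ 5.5481 -0.9879  2.4438] op 0.031282841121744315
cell n 1584 yaw,tilt [ 1.6748 13.9747] rms 0.0004941451429416064 low [ 0.5029 -0.2107  0.0694] high [ 0.5217 -0.2102  0.0741]
block 1754 [0.5276 0.5339 0.5396] [-0.2313 -0.2105 -0.1896] 0.0587090627647862
```

>>> move_arm:
  commands:
    - [[0.2, -0.12, 0, 0], [0.25, 0, 0, 0], [0.25, 0.06, 0, 0], [0.2, 0.1, 0, 0], [0.2, 0.1, 0, 0], [0.1, 0.05, 0, 0], [0, 0, 0, 0], [0, 0, 0, 0]]

```text
clock: 22.95
tool_pos: [0.4897, -0.2125, 0.0348]
orientation: [63.1, 89.9, -25.5]
force: [3.7, -3.0, 4.6]
opening: 0.0311
```

```bash
python3 chk.py "(.4800,-.2124)" 1.5 11 .036 0 pics/w14.png
```

```text
tcp [ 0.4897 -0.2125  0.0348] x [ 0.0013 -0.0006 -1.    ] y [0.9997 0.0252 0.0013] z [ 0.0252 -0.9997  0.0006] j6 93.7811987969434 t 22.95
shift cm [-0.1149  0.1258 -0.0344] spin 3.140622582444353 or -0.0009700711454398991
F [ 3.6504 -3.0336  4.6249] op 0.031092148243880603
cell n 2305 yaw,tilt [1.8164 0.4758] rms 0.0004989168096619254 low [ 0.5027 -0.211   0.0547] high [ 0.5249 -0.2103  0.0548]
block 2046 [0.5277 0.5339 0.5397] [-0.2312 -0.2102 -0.1893] 0.05870553747177236
```

Level at z 55 mm, inside the block. I'll release, retreat and check.

>>> move_arm:
  commands:
    - [[0, 0, 0, 0], [0, 0, 0, 0], [-1.0, 0, 0, 0], [-4.0, 0, 0, 0], [-5.0, 0, 0, 0], [-5.0, 0, 0, 0], [-4.0, -2.0, 0, 0], [0, -4, -3.0, 0]]
  jaw: 5.4

```text
clock: 23.8
tool_pos: [0.4317, -0.1852, 0.23]
orientation: [73.0, 89.5, -15.7]
force: [-0.1, 1.5, 0.0]
opening: 0.0537
```

>>> move_arm:
  commands:
    - [[-1, -2, -3, 0], [-1, -1, -3, 0], [0, 0, 0, 0], [0, 0, 0, 0]]

```text
clock: 24.2
tool_pos: [0.3962, -0.1239, 0.2451]
orientation: [109.6, 89.9, 21.2]
force: [0.6, 0.5, -0.6]
opening: 0.0538
```

Run:
```python
from h import *
p,d,K,T=look('wrist');cv2.imwrite('pics/w15.png',p[:,:,::-1]);W=cloud(d,K,T);print(get_obs()['tool_pos'])
Q=bluepts(p,d,W,(100,10,560,230))
for lo,hi in((-.1,-.03),(-.02,.05),(-.25,-.17)):
  q=Q[(Q[:,2]<.1)&(Q[:,2]>.03)&(Q[:,1]>lo)&(Q[:,1]<hi)&(Q[:,0]>.4)];cyl(q,-0.03,.0)
```

```text
[ 0.3964 -0.1243  0.2446]
cell n 1842 yaw,tilt [-2.0673 -0.0038] rms 0.0007008173161693742 low [ 0.51   -0.0575  0.0543] high [ 0.5871 -0.0603  0.0543]
cell n 1886 yaw,tilt [-1.9674  0.0032] rms 0.000732098414138022 low [0.5124 0.0185 0.0543] high [0.5857 0.016  0.0543]
cell n 1968 yaw,tilt [ 1.7812 -0.0001] rms 0.0006912065039296437 low [ 0.4347 -0.2131  0.0544] high [ 0.5253 -0.2103  0.0544]
```

View pics/w15.png

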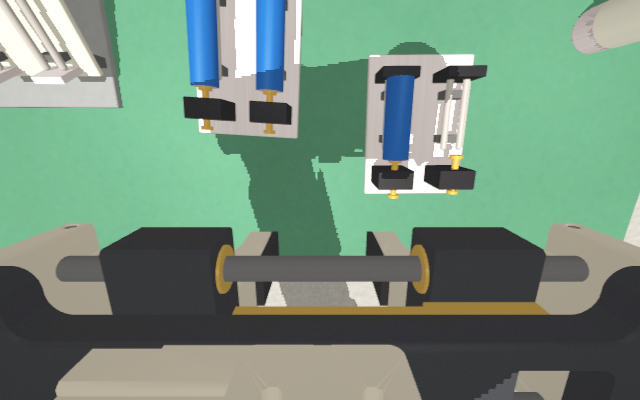

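```bash
python3 -c "
from plant import *
print(close_job())"
```

```text
the job is handed in; nothing more can be done
None
```

The job is done and handed in at about 24 s. The two long cells are in nests 0 and 1 of the long row, and the short cell is in nest 0 of the short row. Each was gripped at its 30° lean, pressed low end first onto the plunger, pivoted level inside the fixed block and released.

**Last checks, from the wrist camera:**
- **Seating:** all three cells lie level, with tilt below 0.1°. Their axes measure 54.3–54.4 mm above the table against a nominal 55 mm, and they are in line with their nests to within about 1 mm.
- **Contact with the fixed blocks:** this is inferred, not measured. The blue mask ends 2–3 mm short of each block face, but it also reads the cells a few mm short. That fits cells that are home, with the springs holding them.
- **Forces:** the highest I read at the end of a move was about 17 N.
- **Drops and bystanders:** no cell was dropped. I did not move near the spray can, roll or wrench, nor the look-alike cells.

No check failed. Partway through, the measured tilts read 1–3° higher than my geometry predicted, and I corrected the second and third insertions for that.

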